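# Heft two shut model boxes and offer the one with the stone cast

## Task

Two shut model boxes on the mat of the dental bench look the same: one has a stone cast in it, the other only a light resin piece. Lift each in turn a good few centimetres clear of the mat to feel its weight, keeping it upright, leave the lighter one standing on the mat, and bring the heavier one to the work pan that has the loose stone cast in it (not the one with the metal impression tray). Finish still holding it, level and still, a few centimetres above the rim over the middle of that pan, so that I can take it from your grip, and leave everything else as it stands.

Things in the scene. Friction and masses are not known exactly. Their poses are not given: they have to be found in the camera images.
- box_1: one of two identical-looking shut boxes of opaque cream plastic on the work mat: 82 mm long (own x), 58 wide (own y), 50 high, smooth sides, 2 mm hinge barrels at +x, snap tab at -x; origin at the centre of its underside, z up. Either may be the heavy one: full weight 0.10 to 0.13 kg (resin piece) or 0.24 to 0.31 kg (stone cast); contents fitted, with 1 to 2 mm of play
- box_2: one of two identical-looking shut boxes of opaque cream plastic on the work mat: 82 mm long (own x), 58 wide (own y), 50 high, smooth sides, 2 mm hinge barrels at +x, snap tab at -x; origin at the centre of its underside, z up. Either may be the heavy one: full weight 0.10 to 0.13 kg (resin piece) or 0.24 to 0.31 kg (stone cast); contents fitted, with 1 to 2 mm of play
- pan_1: open grey work pan fixed to the bench, 190 mm long (own x) x 135 mm wide (own y), rim 45 mm above the bench, walls and floor 4 mm; origin at the centre of its underside, z up. One pan has the stone cast lying in it, the other the impression tray; which is which changes
- pan_2: open grey work pan fixed to the bench, 190 mm long (own x) x 135 mm wide (own y), rim 45 mm above the bench, walls and floor 4 mm; origin at the centre of its underside, z up. One pan has the stone cast lying in it, the other the impression tray; which is which changes
- cast: the loose stone cast of a jaw lying in one of the pans: sand-coloured solid D-shaped block 60 x 60 mm and 30 mm high with a horseshoe row of teeth on top; origin at the middle of its underside, teeth curve towards its own +x
- imp_tray: steel impression tray lying in the other pan: thin-walled horseshoe trough about 60 x 67 mm, 14 mm high, with a flat handle that makes it 93 mm long; origin on its underside in the middle of the horseshoe, handle towards its own +x
- mat: flat ochre work mat on which the two boxes stand, fixed to the bench, 270 mm (x) x 470 mm (y), 3 mm thick, so its top lies 3 mm above the bench top (z = 0); origin at the centre of its underside
- dropper: white plastic dropper bottle, bystander, 28 mm across and 72 mm high, loose; origin at the centre of its underside
- carton: yellow carton, bystander, 75 x 125 x 45 mm high, loose; origin at the centre of its underside
- jar: round glass jar with lid, bystander, 68 mm across and 85 mm high, loose; origin at the centre of its underside
Not all that is in view belongs to the job. What is shaped like the box_2 but blue is not meant. Leave any blue look-alike of the box_1 alone.

How it is judged:
By the outcome, as a careful person would: the job done as asked, in the order asked, and still so for the second after the job is handed in, while the arm keeps its last pose, push and grip.
It also fails if it takes over 72 s, if anything falls off the work surface, if the arm or the gripper's body presses on something with over 40 N, if the wrist force passes 120 N, or if a joint passes its speed limit or range.

## Robot

A 7-joint arm with a two-finger parallel gripper is mounted at the origin on the work surface. World frame = base frame: x ahead of the robot, y to its left, z up, the work surface at z = 0. Lengths are in m, angles in rad, forces in N, time in s.
With the tool pointing down it reaches from about 0.4 to 0.875 m from the base axis. Payload 19.3 kg.
Tool frame: the origin (TCP) lies midway between the tips of the shut fingers; the grasp point (between the pads) lies 19 mm behind it; z points along the fingers, y is the direction in which the jaws open and shut (so a half turn about z gives the same grasp; the last joint's range is limited). The gripper opens to 85 mm and grips with 20 to 120 N. Pads are 22 mm wide; open, the fingers measure 114 mm over their backs; the gripper's body (76 mm by 85 mm) begins 54 mm behind the grasp point. The pads swing forward as they close: fully open they stand 13 mm farther back than shut.
Start: joints at [-1.388, 0.521, -0.036, 1.599, 0.021, 1.021, -0.113], TCP at [0.156, 0.605, 0.231] pointing down, gripper open.
Joint ranges: [-2.91, 2.91], [-0.3, 2.13], [-1.5, 1.42], [0.17, 2.43], [-1.26, 4.41], [0.16, 1.93], [-2.52, 2.52]. Speed limits (rad/s): [1.89, 1.89, 2.39, 2.39, 3.01, 3.01, 3.01].

## Interface

Orientations are given as [roll, pitch, yaw] about the fixed x, y, z axes, in that order (R = Rz(yaw) Ry(pitch) Rx(roll)).
In Python, from workcell import bot, eyes gives the robot as it stands. The module is installed in compiled form; this text tells all that it offers.
- The arm moves only by the shell command python3 -m jog 'ROWS' [FORCE]. ROWS is JSON, a list of rows, each an object with "delta_pos": the shift along the world's x, y, z in mm, a list of three; "spin": the turn about the world's z in rad; "claw": the closure, from 0 (fully open) to 1 (shut). In form: [{"delta_pos": [tx, ty, tz], "spin": spin, "claw": claw}, ...]. A call has 1 to 8 rows; each row is the pose to reach, as a shift and turn from the pose measured when the call began; what a row does not reach only later rows make up. A row lasts 1/10 s, in which the tool goes at most 50 mm and 8.59 degrees, less where a joint would pass 70% of its speed; a pose out of reach is approached as far as the arm can. A call with a gripper value outside its range is refused whole. The fingers move at their own pace and stop on an object; FORCE is the grip in N (left out, the last holds). Time passes only in rows, so rows that repeat a pose let the fingers close. It gives the time, the measured TCP pose, the force and the opening at its end, in the units of the state.
- bot.observe(): the state, without advancing time (a new reading comes with each control period).
- eyes.grab_frame(name): name is "scene" or "side" or "wrist"; returns the picture (400x640x3 uint8, blue, green, red); there is no depth.
- eyes.camera_params(name): a dict with "fx", "fy", "cx", "cy" (pixels), "k1" (the pictures are not rectified: a ray, as slopes to the right and down, at radius r is drawn at 1 + k1 r^2 times it, then the intrinsics apply), "origin" and "attitude" of the camera in the world. Camera axes: x right, y up, looking along -z (the intrinsics and any distortion apply to the point x, -y, -z); pixel columns grow to the right and rows downward; lengths in m; the calibration is good to about 2 mm. A picture is of the moment at which its call begins: read the wrist's pose just before it. camera_params takes no time and is no camera call; for the wrist camera it gives the pose at the moment of the call.
- bot.job_done(): hands the job in, once; it reports no verdict.
The state is a dict: "clock": time; "qpos": joint angles; "qd": joint speeds; "joint_efforts": joint torques, N m; "position": TCP position; "tool_rot": TCP orientation; "force": force on the tool from outside, world axes, zero at the start; "moment": the same for the moment, N m; "grip_width": finger opening in m.
Only numpy, scipy, OpenCV 4.12 (cv2) and the standard library are available. Lean on these libraries where they do the work, as an engineer would, in place of code of your own. Each camera call takes 0.05 s, during which the arm holds its last target. There are 200 camera calls.

## Working session

There is one attempt and no reset: what is moved stays moved. The work goes in short steps, Python scripts to look and compute and a shell command to move; the robot and the scene stay as the last step left them, time stands still between calls to the robot, and variables do not carry over. Pictures are saved under pics/ and viewed, about 8 in all and at most 12, crops included, and the job is handed in when it is done.

```bash
mkdir -p pics; cat > h.py <<'E'
import numpy as np, cv2
from scipy.spatial.transform import Rotation as R
from workcell import bot, eyes
def Rm(a):
    a=np.array(a,float)
    if a.shape==(3,3): return a
    if a.size==4: return R.from_quat(a).as_matrix()
    return R.from_euler('xyz',a).as_matrix()
def ray(c,uv,z):
    K=np.array([[c['fx'],0,c['cx']],[0,c['fy'],c['cy']],[0,0,1.]])
    p=cv2.undistortPoints(np.array(uv,float).reshape(-1,1,2),K,np.array([c['k1'],0,0,0.])).reshape(-1,2)
    d=np.c_[p[:,0],-p[:,1],-np.ones(len(p))]@Rm(c['attitude']).T
    o=np.array(c['origin']); return (o+d*((z-o[2])/d[:,2])[:,None])[:,:2]
def project(c,P):
    q=(np.array(P,float).reshape(-1,3)-np.array(c['origin']))@Rm(c['attitude'])
    s=np.c_[q[:,0],-q[:,1]]/(-q[:,2:]); s=s*(1+c['k1']*(s**2).sum(1,keepdims=True))
    return s*[c['fx'],c['fy']]+[c['cx'],c['cy']]
E
python3 - <<'E'
from h import *
print(bot.observe())
for n in ("scene","side","wrist"):
    c=eyes.camera_params(n); print(n,c)
    cv2.imwrite(f"pics/{n}0.png",eyes.grab_frame(n))
E
```

```text
{'clock': 0.0, 'qpos': array([-1.38822952,  0.52201234, -0.0363498 ,  1.5999917 ,  0.02121227,
        1.02108013, -0.11279833]), 'qd': array([ 0.00123912, -0.0004915 ,  0.00048163, -0.00075145, -0.00018757,
        0.00190502,  0.00040762]), 'joint_efforts': array([ 1.63746241e-03, -9.27082300e+01,  1.98024295e+00, -3.69943929e+01,
        1.78716896e-02,  8.14045896e-03,  7.54674420e-05]), 'position': array([0.15624631, 0.60481857, 0.23073236]), 'tool_rot': array([-3.14048925e+00,  7.72415618e-05,  2.88884312e+00]), 'force': array([-0.63588725,  0.51117339, -0.31530099]), 'moment': array([ 0.01436301, -0.0464931 , -0.02332822]), 'grip_width': 0.08513366639376692}
scene {'fx': 478.24226422738343, 'fy': 478.24226422738343, 'cx': 307.83808735472206, 'cy': 207.8839959319937, 'k1': -0.06357104673317333, 'origin': array([ 1.33156724, -0.32072074,  0.92552329]), 'attitude': array([ 0.75203504, -0.00262534,  1.22658202])}
side {'fx': 432.60396585782553, 'fy': 432.60396585782553, 'cx': 321.2357361472017, 'cy': 198.7140103628101, 'k1': -0.12003265895089807, 'origin': array([0.2843439 , 0.6970346 , 0.50061303]), 'attitude': array([ 1.02816766,  0.01104853, -2.81111371])}
wrist {'fx': 312.2494412975832, 'fy': 312.2494412975832, 'cx': 325.85397756488067, 'cy': 196.01796945482025, 'k1': -0.058587770092677106, 'origin': array([0.08833447, 0.6222289 , 0.37324048]), 'attitude': array([-2.78868384e-01,  1.30096162e-03,  1.31850110e+00])}
```

View pics/scene0.png

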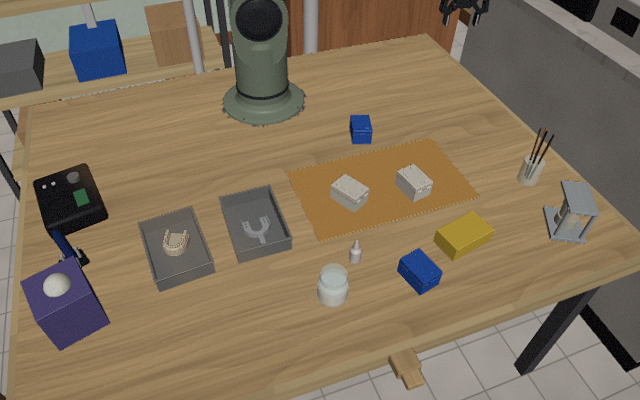

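View pics/side0.png

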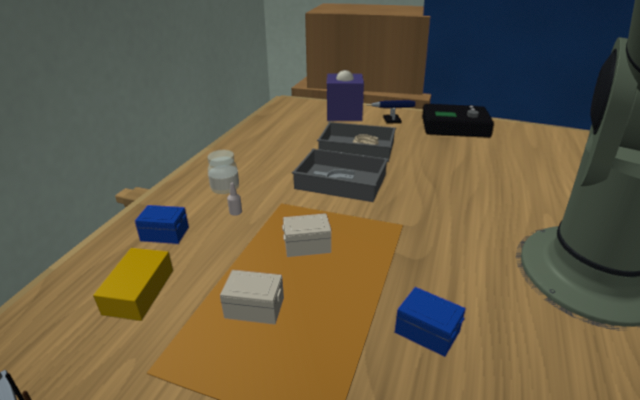

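The scene view shows the two cream boxes at about (350,192) and (414,182). The pan with the cast is at (176,247) and the pan with the tray at (256,222). The jar, dropper, carton and two blue boxes are clear of the route.

```bash
python3 - <<'E'
from h import *
for n,roi in (("scene",(300,145,450,225)),("side",(200,200,345,335))):
    im=cv2.imread(f"pics/{n}0.png"); c=eyes.camera_params(n)
    hsv=cv2.cvtColor(im,cv2.COLOR_BGR2HSV)
    m=((hsv[...,1]<75)&(hsv[...,2]>90)).astype(np.uint8)
    k=np.zeros_like(m); x0,y0,x1,y1=roi; k[y0:y1,x0:x1]=1; m*=k
    for q in cv2.findContours(m,0,2)[0]:
        if cv2.contourArea(q)<300: continue
        M=cv2.moments(q); uv=[M['m10']/M['m00'],M['m01']/M['m00']]
        h=cv2.approxPolyDP(cv2.convexHull(q),3,True)[:,0]
        print(n,np.round(uv),ray(c,[uv],.028).round(3),h.tolist(),'\n top',ray(c,h,.053).round(3).tolist())
c=eyes.camera_params("scene")
for r in ([[138,221],[191,206],[214,272],[161,289]],[[219,199],[272,186],[291,240],[238,261]]):
    p=ray(c,r,.045); print('pan',p.round(3).tolist(),p.mean(0).round(3))
print('jar,dropper',ray(c,[[333,300],[356,262]],0.0).round(3))
E
```

```text
scene [349. 192.] [[0.526 0.087]] [[344, 174], [368, 188], [366, 201], [354, 211], [330, 197], [331, 184]] 
 top [[0.48, 0.09], [0.55, 0.128], [0.591, 0.104], [0.612, 0.061], [0.547, 0.023], [0.504, 0.043]]
scene [413. 182.] [[0.548 0.267]] [[414, 164], [432, 184], [429, 194], [412, 201], [395, 180], [398, 170]] 
 top [[0.506, 0.287], [0.593, 0.294], [0.623, 0.268], [0.63, 0.214], [0.546, 0.209], [0.514, 0.234]]
side [250. 296.] [[0.554 0.268]] [[233, 270], [281, 276], [274, 323], [224, 316], [220, 295]] 
 top [[0.592, 0.247], [0.514, 0.236], [0.485, 0.328], [0.556, 0.34], [0.583, 0.304]]
side [307. 235.] [[0.527 0.088]] [[325, 214], [330, 228], [330, 251], [288, 256], [284, 217]] 
 top [[0.505, 0.047], [0.482, 0.088], [0.461, 0.152], [0.523, 0.186], [0.575, 0.081]]
pan [[0.458, -0.452], [0.451, -0.318], [0.672, -0.306], [0.678, -0.425]] [ 0.565 -0.375]
pan [[0.451, -0.245], [0.451, -0.103], [0.642, -0.113], [0.66, -0.247]] [ 0.551 -0.177]
jar,dropper [[ 0.804 -0.069]
 [ 0.724  0.023]]
```

```bash
python3 -m jog '[{"delta_pos":[45,-39,0],"spin":0.04,"claw":0},{"delta_pos":[90,-78,0],"spin":0.1,"claw":0},{"delta_pos":[130,-112,0],"spin":0.15,"claw":0},{"delta_pos":[170,-147,0],"spin":0.2,"claw":0},{"delta_pos":[210,-181,0],"spin":0.25,"claw":0},{"delta_pos":[250,-216,0],"spin":0.3,"claw":0},{"delta_pos":[290,-250,0],"spin":0.35,"claw":0},{"delta_pos":[330,-285,0],"spin":0.37,"claw":0}]'
python3 -m jog '[{"delta_pos":[40,-35,0],"spin":0,"claw":0},{"delta_pos":[64,-55,0],"spin":0,"claw":0},{"delta_pos":[64,-55,0],"spin":0,"claw":0},{"delta_pos":[64,-55,0],"spin":0,"claw":0},{"delta_pos":[64,-55,0],"spin":0,"claw":0}]'
python3 - <<'E'
from h import *
s=bot.observe(); print(s['position'],s['tool_rot'],s['qpos'])
c=eyes.camera_params("wrist"); im=eyes.grab_frame("wrist"); cv2.imwrite("pics/w1.png",im)
np.save("w1.npy",c,allow_pickle=True)
E
```

```text
clock: 0.95
position: [0.4603, 0.342, 0.2309]
tool_rot: [-3.141, 0.0, -3.022]
force: [0.0, 1.0, 0.7]
grip_width: 0.0857
clock: 1.45
position: [0.5234, 0.2879, 0.2307]
tool_rot: [-3.141, -0.001, -3.021]
force: [-0.3, 0.5, -0.1]
grip_width: 0.0855
[0.52343815 0.28787099 0.23072215] [-3.14114858e+00 -5.51420435e-04 -3.02101501e+00] [-0.583217    0.47806495 -0.02678935  1.67584112  0.01491601  0.98857937
  1.07615896]
```

View pics/w1.png

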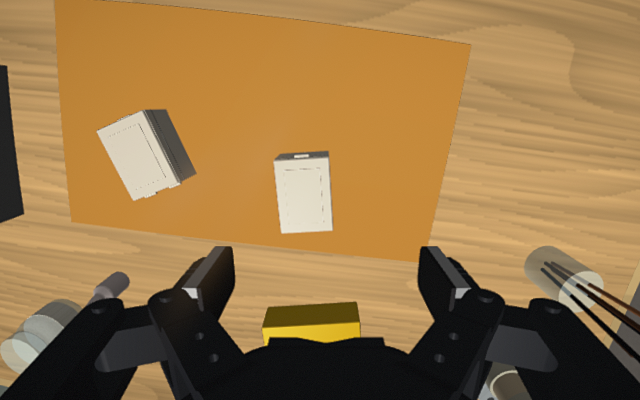

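The wrist view shows both box lids as bright rectangles: near box at about (303,198), far box at about (140,155). I'll fit rectangles to the lids at z = 53 mm.

```bash
cat >> h.py <<'E'
def lids(im,c,z=.053,lo=165):
    hsv=cv2.cvtColor(im,cv2.COLOR_BGR2HSV)
    m=((hsv[...,1]<60)&(hsv[...,2]>lo)).astype(np.uint8)
    m=cv2.morphologyEx(m,cv2.MORPH_CLOSE,np.ones((5,5)))
    m=cv2.morphologyEx(m,cv2.MORPH_OPEN,np.ones((5,5)))
    for q in cv2.findContours(m,0,2)[0]:
        if cv2.contourArea(q)<1000: continue
        p=ray(c,q[:,0],z); (x,y),(w,h),a=cv2.minAreaRect((p*1000).astype(np.float32))
        a=np.deg2rad(a if w>h else a+90); a=(a+np.pi/2)%np.pi-np.pi/2
        print('lid centre',round(x,1),round(y,1),'size',round(w,1),round(h,1),'angle',round(a,3),'px',q[:,0].mean(0).round())
E
python3 - <<'E'
from h import *
lids(cv2.imread("pics/w1.png"),np.load("w1.npy",allow_pickle=True).item())
E
```

```text
lid centre 545.6 266.1 size 84.8 57.2 angle 0.182 px [299. 194.]
lid centre 526.6 87.4 size 84.0 56.3 angle 0.481 px [138. 153.]
```

```bash
python3 -m jog '[{"delta_pos":[22,-22,0],"spin":0.06,"claw":0},{"delta_pos":[22,-22,-45],"spin":0.06,"claw":0},{"delta_pos":[22,-22,-90],"spin":0.06,"claw":0},{"delta_pos":[22,-22,-120],"spin":0.06,"claw":0},{"delta_pos":[22,-22,-120],"spin":0.06,"claw":0},{"delta_pos":[22,-22,-120],"spin":0.06,"claw":0}]'
cat >> h.py <<'E'
def weigh(n=8):
    F=[]
    for i in range(n):
        eyes.grab_frame("wrist"); F.append(bot.observe()['force'])
    F=np.array(F); s=bot.observe(); print('F mean',F.mean(0).round(2),'sd',F.std(0).round(2),s['position'].round(4),s['tool_rot'].round(3),s['grip_width'],s['clock'])
E
python3 - <<'E'
from h import *
weigh(8)
c=eyes.camera_params("wrist"); im=eyes.grab_frame("wrist"); cv2.imwrite("pics/w2.png",im)
lids(im,c)
E
```

```text
clock: 2.1
position: [0.5451, 0.2669, 0.1116]
tool_rot: [-3.141, -0.0, -2.959]
force: [0.0, -0.3, 0.7]
grip_width: 0.0852
F mean [-0.17  0.17 -0.25] sd [0.53 0.46 0.41] [0.5456 0.2662 0.1115] [-3.141e+00  1.000e-03 -2.961e+00] 0.08541479538356168 2.5
lid centre 545.5 266.1 size 84.2 57.1 angle 0.182 px [326. 210.]
lid centre 526.3 89.2 size 83.2 59.9 angle 0.477 px [ 69. 132.]
```

View pics/w2.png

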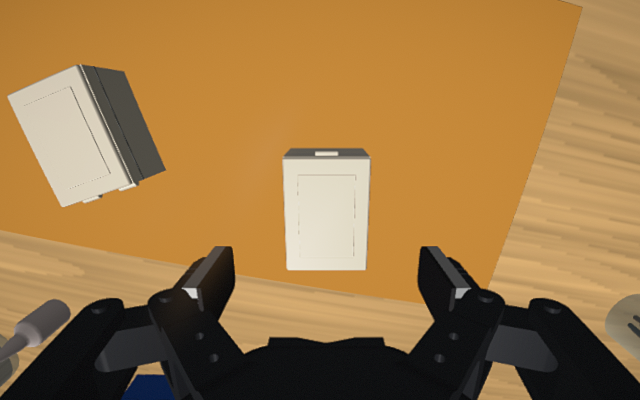

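The near lid is centred between the open fingers, at (326,212) and square to them. I'll descend and grip.

```bash
python3 -m jog '[{"delta_pos":[0,0,-45],"spin":0,"claw":0},{"delta_pos":[0,0,-85],"spin":0,"claw":0},{"delta_pos":[0,0,-99],"spin":0,"claw":0},{"delta_pos":[0,0,-99],"spin":0,"claw":0},{"delta_pos":[0,0,-99],"spin":0,"claw":1},{"delta_pos":[0,0,-99],"spin":0,"claw":1},{"delta_pos":[0,0,-99],"spin":0,"claw":1},{"delta_pos":[0,0,-99],"spin":0,"claw":1}]' 35
python3 -m jog '[{"delta_pos":[0,0,0],"spin":0,"claw":1},{"delta_pos":[0,0,0],"spin":0,"claw":1},{"delta_pos":[0,0,0],"spin":0,"claw":1},{"delta_pos":[0,0,0],"spin":0,"claw":1}]'
```

```text
clock: 3.35
position: [0.5466, 0.2666, 0.0143]
tool_rot: [3.141, 0.003, -2.961]
force: [-0.0, -1.0, 7.7]
grip_width: 0.0576
clock: 3.75
position: [0.5466, 0.2666, 0.0145]
tool_rot: [3.141, 0.003, -2.961]
force: [0.1, -0.5, -1.9]
grip_width: 0.0575
```

Gripped at 57.5 mm. I'll lift about 70 mm and weigh it.

```bash
python3 -m jog '[{"delta_pos":[0,0,10],"spin":0,"claw":1},{"delta_pos":[0,0,25],"spin":0,"claw":1},{"delta_pos":[0,0,45],"spin":0,"claw":1},{"delta_pos":[0,0,60],"spin":0,"claw":1},{"delta_pos":[0,0,70],"spin":0,"claw":1},{"delta_pos":[0,0,70],"spin":0,"claw":1},{"delta_pos":[0,0,70],"spin":0,"claw":1},{"delta_pos":[0,0,70],"spin":0,"claw":1}]'
python3 - <<'E'
from h import *
weigh(14)
cv2.imwrite("pics/s2.png",eyes.grab_frame("side")[180:360,160:460])
E
```

```text
clock: 4.55
position: [0.5462, 0.2664, 0.0837]
tool_rot: [3.141, 0.002, -2.961]
force: [0.6, 0.9, -1.2]
grip_width: 0.0576
F mean [-0.14  0.03 -1.37] sd [0.49 0.49 0.47] [0.5466 0.2667 0.0845] [ 3.141e+00  3.000e-03 -2.961e+00] 0.05800468405094036 5.25
```

View pics/s2.png

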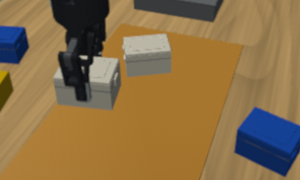

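The box is lifted upright. The reading is about 1.1 to 1.4 N, so this looks like the light one. I'll set it back where it stood, then weigh the other.

```bash
python3 -m jog '[{"delta_pos":[0,0,-25],"spin":0,"claw":1},{"delta_pos":[0,0,-50],"spin":0,"claw":1},{"delta_pos":[0,0,-62],"spin":0,"claw":1},{"delta_pos":[0,0,-66],"spin":0,"claw":1},{"delta_pos":[0,0,-69],"spin":0,"claw":1},{"delta_pos":[0,0,-70],"spin":0,"claw":1},{"delta_pos":[0,0,-70],"spin":0,"claw":1},{"delta_pos":[0,0,-70],"spin":0,"claw":1}]'
python3 -m jog '[{"delta_pos":[0,0,0],"spin":0,"claw":0.5},{"delta_pos":[0,0,0],"spin":0,"claw":0},{"delta_pos":[0,0,0],"spin":0,"claw":0},{"delta_pos":[0,0,0],"spin":0,"claw":0},{"delta_pos":[0,0,0],"spin":0,"claw":0},{"delta_pos":[0,0,30],"spin":0,"claw":0},{"delta_pos":[0,0,70],"spin":0,"claw":0},{"delta_pos":[0,0,110],"spin":0,"claw":0}]'
```

```text
clock: 6.1
position: [0.5469, 0.2669, 0.0151]
tool_rot: [3.141, 0.004, -2.961]
force: [0.5, 0.3, -0.8]
grip_width: 0.0575
clock: 6.9
position: [0.5465, 0.2666, 0.1261]
tool_rot: [3.141, 0.003, -2.961]
force: [0.2, 0.4, -0.1]
grip_width: 0.0857
```

```bash
python3 -m jog '[{"delta_pos":[-5,-45,0],"spin":0.1,"claw":0},{"delta_pos":[-10,-90,0],"spin":0.2,"claw":0},{"delta_pos":[-15,-135,0],"spin":0.3,"claw":0},{"delta_pos":[-20,-179,-10],"spin":0.3,"claw":0},{"delta_pos":[-20,-179,-15],"spin":0.3,"claw":0},{"delta_pos":[-20,-179,-15],"spin":0.3,"claw":0},{"delta_pos":[-20,-179,-15],"spin":0.3,"claw":0}]'
python3 - <<'E'
from h import *
weigh(8)
c=eyes.camera_params("wrist"); im=eyes.grab_frame("wrist"); cv2.imwrite("pics/w3.png",im)
lids(im,c)
E
```

```text
clock: 7.6
position: [0.5267, 0.0886, 0.1113]
tool_rot: [3.14, 0.003, -2.66]
force: [1.2, 0.8, -0.4]
grip_width: 0.085
F mean [ 0.1  -0.25 -0.01] sd [0.43 0.41 0.67] [0.5266 0.0879 0.1112] [ 3.141e+00  3.000e-03 -2.660e+00] 0.08556441700715411 8.0
lid centre 524.1 85.7 size 84.3 56.7 angle 0.478 px [325. 198.]
```

View pics/w3.png

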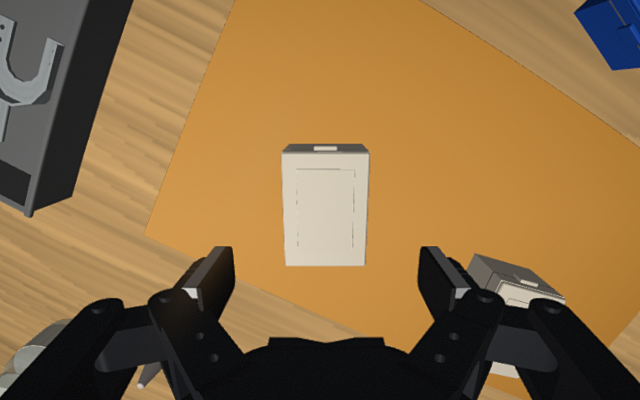

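The second lid is centred between the fingers at (325,208), and the first box is clear of the right finger. I'll shift by -2, -2 mm, then descend and grip.

```bash
python3 -m jog '[{"delta_pos":[-2,-2,-45],"spin":0,"claw":0},{"delta_pos":[-2,-2,-85],"spin":0,"claw":0},{"delta_pos":[-2,-2,-99],"spin":0,"claw":0},{"delta_pos":[-2,-2,-99],"spin":0,"claw":0},{"delta_pos":[-2,-2,-99],"spin":0,"claw":1},{"delta_pos":[-2,-2,-99],"spin":0,"claw":1},{"delta_pos":[-2,-2,-99],"spin":0,"claw":1},{"delta_pos":[-2,-2,-99],"spin":0,"claw":1}]' 45
python3 -m jog '[{"delta_pos":[0,0,0],"spin":0,"claw":1},{"delta_pos":[0,0,0],"spin":0,"claw":1},{"delta_pos":[0,0,0],"spin":0,"claw":1},{"delta_pos":[0,0,10],"spin":0,"claw":1},{"delta_pos":[0,0,25],"spin":0,"claw":1},{"delta_pos":[0,0,45],"spin":0,"claw":1},{"delta_pos":[0,0,60],"spin":0,"claw":1},{"delta_pos":[0,0,70],"spin":0,"claw":1}]'
python3 -m jog '[{"delta_pos":[0,0,0],"spin":0,"claw":1},{"delta_pos":[0,0,0],"spin":0,"claw":1},{"delta_pos":[0,0,0],"spin":0,"claw":1}]'
python3 - <<'E'
from h import *
weigh(14)
E
```

```text
clock: 8.85
position: [0.5256, 0.086, 0.014]
tool_rot: [-3.142, 0.006, -2.661]
force: [-1.3, 0.3, 6.8]
grip_width: 0.0575
clock: 9.65
position: [0.5259, 0.0861, 0.0856]
tool_rot: [-3.141, 0.007, -2.661]
force: [0.1, -0.0, -3.3]
grip_width: 0.0577
clock: 9.95
position: [0.5256, 0.086, 0.085]
tool_rot: [-3.141, 0.006, -2.661]
force: [-0.6, 0.2, -2.9]
grip_width: 0.0573
F mean [-0.07 -0.15 -2.71] sd [0.68 0.4  0.52] [0.5259 0.0861 0.0856] [-3.141  0.007 -2.661] 0.05764928048406762 10.65
```

The second box pulls about 2.7 N (0.27 kg), against about 1.2 N for the first, so this is the heavy one. I'll raise it and carry it towards the cast pan.

```bash
python3 -m jog '[{"delta_pos":[0,0,15],"spin":0,"claw":1},{"delta_pos":[0,0,40],"spin":-0.05,"claw":1},{"delta_pos":[0,-10,65],"spin":-0.12,"claw":1},{"delta_pos":[2,-30,85],"spin":-0.19,"claw":1},{"delta_pos":[4,-55,90],"spin":-0.26,"claw":1},{"delta_pos":[6,-85,90],"spin":-0.33,"claw":1},{"delta_pos":[9,-115,90],"spin":-0.4,"claw":1},{"delta_pos":[12,-145,90],"spin":-0.46,"claw":1}]'
python3 -m jog '[{"delta_pos":[3,-30,0],"spin":0,"claw":1},{"delta_pos":[6,-60,0],"spin":0,"claw":1},{"delta_pos":[9,-90,0],"spin":0,"claw":1},{"delta_pos":[12,-120,0],"spin":0,"claw":1},{"delta_pos":[15,-150,0],"spin":0,"claw":1},{"delta_pos":[18,-180,0],"spin":0,"claw":1},{"delta_pos":[21,-205,0],"spin":0,"claw":1},{"delta_pos":[23,-220,0],"spin":0,"claw":1}]'
python3 - <<'E'
from h import *
s=bot.observe(); print(s['position'],s['tool_rot'],s['qpos'].round(2))
c=eyes.camera_params("wrist"); im=eyes.grab_frame("wrist"); cv2.imwrite("pics/w4.png",im)
np.save("w4.npy",c,allow_pickle=True)
E
```

```text
clock: 11.45
position: [0.5379, -0.06, 0.1758]
tool_rot: [-3.141, 0.007, -3.123]
force: [0.3, -0.4, -3.2]
grip_width: 0.0576
clock: 12.25
position: [0.5605, -0.2822, 0.1757]
tool_rot: [-3.141, 0.007, -3.125]
force: [-0.5, -0.1, -2.7]
grip_width: 0.0576
[ 0.56053308 -0.28219662  0.17567157] [-3.14074696  0.00675773 -3.12500853] [ 0.35  0.58  0.04  1.65 -0.03  0.9   1.98]
```

View pics/w4.png

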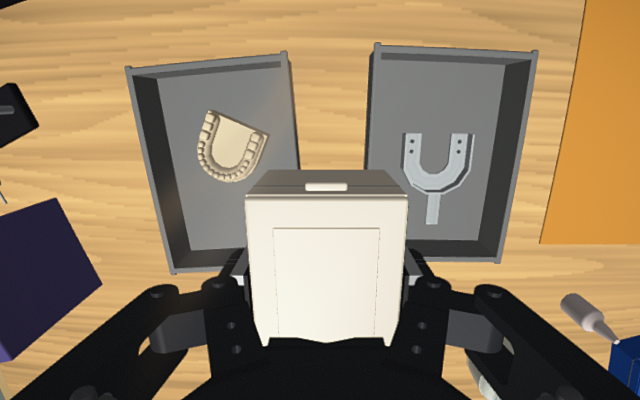

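The cast pan is on the left. Its rim corners are at about (126,68), (286,52) and (172,273), and the fourth is hidden behind the held box. The tray pan is on the right.

```bash
python3 - <<'E'
from h import *
c=np.load("w4.npy",allow_pickle=True).item()
p=ray(c,[[126,68],[286,52],[172,273]],.045); print(p.round(4)); print('centre',(p[1]+p[2])/2,'len',np.linalg.norm(p[0]-p[2]),np.linalg.norm(p[0]-p[1]),'ang',np.arctan2(*(p[2]-p[0])[::-1]))
E
```

```text
[[ 0.4603 -0.4522]
 [ 0.4482 -0.3168]
 [ 0.6524 -0.4351]]
centre [ 0.55031068 -0.37596358] len 0.19293965197402158 0.1359253939428213 ang 0.08880384255792323
```

```bash
python3 -m jog '[{"delta_pos":[-3,-25,0],"spin":0.02,"claw":1},{"delta_pos":[-6,-55,0],"spin":0.05,"claw":1},{"delta_pos":[-9,-80,0],"spin":0.07,"claw":1},{"delta_pos":[-10,-94,-10],"spin":0.07,"claw":1},{"delta_pos":[-10,-94,-35],"spin":0.07,"claw":1},{"delta_pos":[-10,-94,-60],"spin":0.07,"claw":1},{"delta_pos":[-10,-94,-75],"spin":0.07,"claw":1},{"delta_pos":[-10,-94,-80],"spin":0.07,"claw":1}]'
python3 -m jog '[{"delta_pos":[0,0,0],"spin":0,"claw":1},{"delta_pos":[0,0,0],"spin":0,"claw":1},{"delta_pos":[0,0,0],"spin":0,"claw":1},{"delta_pos":[0,0,0],"spin":0,"claw":1},{"delta_pos":[0,0,0],"spin":0,"claw":1}]'
python3 - <<'E'
from h import *
weigh(8); print(abs(bot.observe()['qd']).max())
a=eyes.grab_frame("scene"); c=eyes.grab_frame("wrist")
cw=eyes.camera_params("wrist"); print('box top z=.134:'); lids(c,cw,.0835-.0+.0505)
cv2.imwrite("pics/f.png",np.hstack([cv2.resize(a[120:320,80:480],(800,400))]));cv2.imwrite("pics/fw.png",c)
E
```

```text
clock: 13.1
position: [0.5501, -0.3765, 0.0936]
tool_rot: [3.141, 0.005, -3.056]
force: [-0.6, -0.5, -2.4]
grip_width: 0.0572
clock: 13.6
position: [0.5503, -0.3767, 0.0941]
tool_rot: [-3.141, 0.005, -3.056]
force: [0.2, -0.7, -2.6]
grip_width: 0.0574
F mean [-0.06  0.3  -2.93] sd [0.44 0.58 0.5 ] [ 0.5501 -0.3765  0.0936] [ 3.141  0.005 -3.056] 0.057552641018802274 14.0
0.001403050020899474
box top z=.134:
lid centre 537.5 -377.8 size 66.4 56.1 angle 0.086 px [327. 295.]
lid centre 508.0 -288.4 size 26.7 25.0 angle 0.033 px [580. 212.]
```

View pics/f.png

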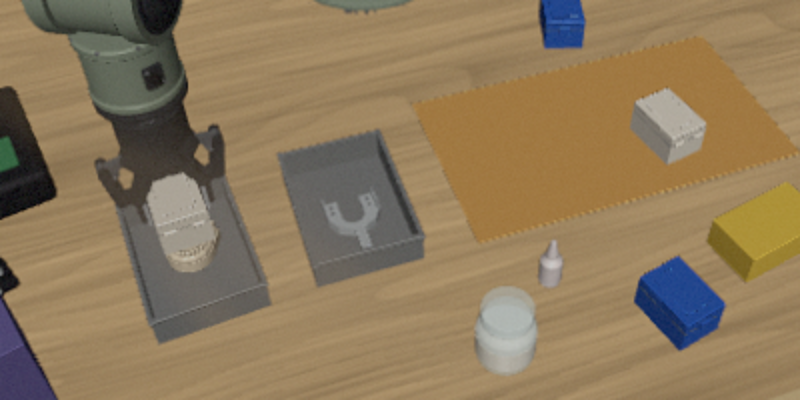

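View pics/fw.png

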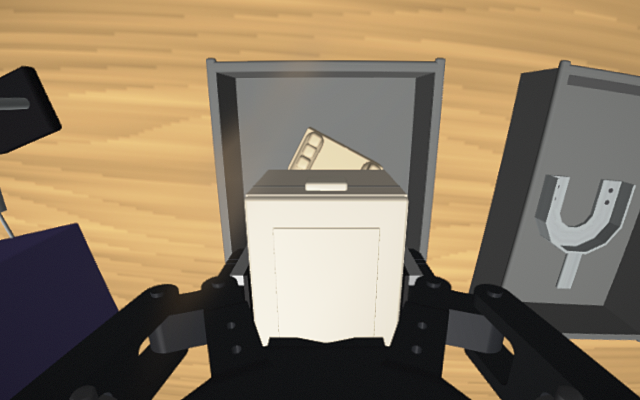

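The scene crop shows the held box above the cast pan, the light box on the mat at crop (668,125) and the bystanders where they were. In the wrist view the box is centred and square in the pan at about x=326, with the rim sides at 210 to 443. Handing in.

```bash
python3 -c "
from workcell import bot; print(bot.job_done())"
```

```text
the job is handed in; nothing more can be done
None
```

I lifted each box about 7 cm, upright, and weighed it. The first read about 1.1–1.4 N (the light one), and I set it back on the mat where it stood. The second read about 2.7 N, roughly 0.27 kg, so I carried that one to the pan with the stone cast and handed in still holding it at about 14 s.

**Last checks:**
- **Position:** the tool is at (0.550, -0.377), within 1 mm of the measured pan centre. The box underside should be about 37 mm above the rim, worked out from the height at which I gripped it.
- **Steadiness:** the box is level to about 0.005 rad, the joints are still, and the grip is steady at 57.5 mm.
- **Weight:** it still read 2.9 N at the end.
- **Surroundings:** the final pictures show the light box standing on the mat and the other objects apparently untouched.

One check disagreed: the last automatic lid fit put the box centre about 12 mm off in x. The gripper hides part of the lid there (the fit found only 66 mm of its 82 mm length), so I did not act on it.

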